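Index the board holder and probe the shield seam

TASK

The board holder was left between two of its click stops: turn it anticlockwise, seen from above, until it clicks into its next stop; the black upright post is its handle. Then take the test pen from its stand and draw its sprung tip slowly and lightly along the solder seam of the shield can, on the board beside the can's long wall (the wall on the left as seen from the post), from the end nearest the post to the other end. Put the pen back upright in its stand, and leave the holder clicked in that stop and the spool, jar and tray where they are.

Things in the scene. Friction and masses are not known exactly. Their poses are not given: they have to be found in the camera images.
- turntable: Grey round cast base of the board holder, fixed, 170 mm across; origin at the centre of its underside, on the turning axis, z up. It gives four click stops a quarter turn apart; the notches are hidden and the plate above may be clamped on them at any angle, so a stop must be felt.
- plunger (a joint): Spring click plunger under the turning plate; its black tail knob (15 mm) sticks out of a block on the base. In m: 0 = nose fully down in a notch (clicked in), about 0.004 = riding on the rim between stops. About 5 degrees before a stop the holder pulls ahead by itself and centres; some 12 N at the post forces it out. Never handled.
- holder: The part that turns: aluminium plate 220 mm across, top 54 mm above the bench, with two dark clamp jaws (tops 80 mm above the bench) and a green circuit board 80 x 126 mm, its top 72 mm above the bench. Origin on the turning axis at bench height, z up; the post stands at y = -97 mm, the board's long side runs along y. Between stops it turns with about 4 N at the post.
- post (a point): Centre of the top of the black upright round turning post: 16 mm in diameter, 42 mm tall, from the plate (54 mm above the bench) to this point (96 mm), 97 mm from the turning axis.
- seam_start (a point): Start of the stroke, 4 mm from the seam's end nearest the post: a point on the board's top in the middle of the bright solder seam, a flat strip 5 mm wide, 64 mm long, beside the long wall of the shield can (plain metal lid 40 x 64 mm, 7 mm high). The wall is 2.5 mm to the +x side (holder axes).
- seam_mid (a point): Middle of the same seam, 28 mm from its start point; axes as the holder's: y runs along the seam from start to end, x points at the can's wall 2.5 mm away.
- seam_end (a point): End of the stroke, 28 mm beyond the middle.
- stand: Grey block 70 x 70 mm, 60 mm high, fixed, with one round hole 13 mm wide and 57 mm deep in the middle of its top. Origin at the centre of its underside.
- stand_mouth (a point): Centre of the mouth of the stand's hole, on top of the block.
- pen: Test pen, standing upright in the stand, 50 to 65 g. Origin on its axis at the underside of its black collar (24 mm across, 4 mm thick), which rests on the stand. Above it a light grey round handle, 12 mm in diameter, up to 84 mm from the origin; below it a barrel 7 mm in diameter, 30 mm down, then a brass pin 3 mm in diameter. z points up along the pen.
- pen_tip (a point): Rounded end of the brass pin, on the pen's axis, 48 mm below the pen's origin when free. The pin is sprung: it slides up into the barrel by up to 6 mm, starting at 1 N and reaching 2.5 N at the end; pushed further it is solid.
- spool: Metal spool, 64 mm across, 44 mm tall, standing; not to be disturbed. Origin at the centre of its underside.
- jar: Small amber jar with black cap, 48 mm across, 55 mm tall; not to be disturbed. Origin at the centre of its underside.
- tray: Low grey parts tray 90 x 130 mm, 22 mm tall; not to be disturbed. Origin at the centre of its underside.
Not all that is in view belongs to the job. Leave any blue or purple look-alike of the pen alone. Leave any pink look-alike of the stand alone.

How it is judged:
On the way, in this order (a step that is already met when the one before it is completed fails the run):
1. the holder is clicked into the next stop anticlockwise and at rest (value of joint plunger below 0.0012 m and y of post in the frame of turntable below -0.075 m and angular speed of holder below 0.1 rad/s), for 0.3 s.
2. the pen's tip presses lightly on the seam's start, nearest the post (contact force between pen and holder above 0.3 N and x of pen_tip in the frame of seam_mid between -0.004 and 0.003 m and value of joint plunger below 0.0012 m and y of post in the frame of turntable below -0.075 m and y of pen_tip in the frame of seam_mid between -0.034 and -0.022 m), for 0.05 s.
3. the tip is being drawn along the seam, a quarter of the way (contact force between pen and holder above 0.3 N and x of pen_tip in the frame of seam_mid between -0.004 and 0.003 m and value of joint plunger below 0.0012 m and y of post in the frame of turntable below -0.075 m and y of pen_tip in the frame of seam_mid between -0.018 and -0.008 m), for 0.05 s.
4. the tip is half way along the seam (contact force between pen and holder above 0.3 N and x of pen_tip in the frame of seam_mid between -0.004 and 0.003 m and value of joint plunger below 0.0012 m and y of post in the frame of turntable below -0.075 m and y of pen_tip in the frame of seam_mid between -0.005 and 0.005 m), for 0.05 s.
5. the tip is three quarters of the way along the seam (contact force between pen and holder above 0.3 N and x of pen_tip in the frame of seam_mid between -0.004 and 0.003 m and value of joint plunger below 0.0012 m and y of post in the frame of turntable below -0.075 m and y of pen_tip in the frame of seam_mid between 0.008 and 0.018 m), for 0.05 s.
6. the tip has reached the seam's other end, still pressing (contact force between pen and holder above 0.3 N and x of pen_tip in the frame of seam_mid between -0.004 and 0.003 m and value of joint plunger below 0.0012 m and y of post in the frame of turntable below -0.075 m and y of pen_tip in the frame of seam_mid between 0.022 and 0.036 m), for 0.05 s.
At the end, for the whole second after the job is handed in: The click plunger is within 1.2 mm of fully home in the stop that was next anticlockwise and the holder is still; the pen stands upright (within 7 degrees) and still in its stand, collar within 3 mm of the top of the block and within 7 mm of the middle of the hole (value of joint plunger below 0.0012 m and y of post in the frame of turntable below -0.075 m and angular speed of holder below 0.05 rad/s and angle between pen's own z axis and vertical below 0.12 rad and horizontal distance between pen and stand_mouth below 0.007 m and z of pen in the frame of stand_mouth between -0.003 and 0.003 m and linear speed of pen below 0.02 m/s); the robot touches nothing.
It fails at once if the pen presses on the board or holder with more than 10 N (contact force between pen and holder above 10 N).
It fails at once if the pen is dragged or jabbed on the board or holder faster than 80 mm/s (contact force between pen and holder above 0.5 N and linear speed of pen above 0.08 m/s).
It fails at once if the holder clicks into a stop other than the next one anticlockwise (value of joint plunger below 0.0012 m and not (y of post in the frame of turntable below -0.075 m)).
It fails at once if the spool, the jar or the tray is moved by more than 20 mm or tipped (distance of any of spool, jar, tray from where it was at the start of the episode above 0.02 m or angle between any of spool, jar, tray's own z axis and vertical above 0.3 rad).
It also fails if it takes over 72 s, if anything falls off the work surface, if the arm or the gripper's body presses on something with over 40 N, if the wrist force passes 120 N, or if a joint passes its speed limit or range.

ROBOT

A 7-joint arm with a two-finger parallel gripper is mounted at the origin on the work surface. World frame = base frame: x ahead of the robot, y to its left, z up, the work surface at z = 0. Lengths are in m, angles in rad, forces in N, time in s.
With the tool pointing down it reaches from about 0.4 to 0.85 m from the base axis. Payload 10.4 kg.
Tool frame: the origin (TCP) lies at the very end of the fingers, on their centre line; the grasp point (between the pads) lies 19 mm behind it; z points along the fingers, y is the direction in which the jaws open and shut (so a half turn about z gives the same grasp; the last joint's range is limited). The gripper opens to 87 mm and grips with 3 to 60 N. Pads are 19 mm wide; open, the fingers measure 117 mm over their backs; the gripper's body (75 mm by 190 mm) begins 51 mm behind the grasp point.
Start: joints at [-1.258, 0.332, -0.065, 1.46, 0.022, 1.35, -0.088], TCP at [0.206, 0.59, 0.223] pointing down, gripper open.
Joint ranges: [-2.6, 2.6], [-0.5, 2.12], [-1.47, 1.34], [0.16, 2.42], [-1.27, 4.41], [0.06, 2.06], [-2.6, 2.6]. Speed limits (rad/s): [2.22, 2.22, 2.79, 2.79, 3.14, 3.14, 3.14].

INTERFACE

Orientations are given as a unit quaternion [x, y, z, w].
In Python, from bench import read_state, camera, close_job, recognise, masks_of gives the robot as it stands.
- The arm moves only by the tool play_rows, never from a script. Its argument "moves" is a list of rows, each a list of 3 entries, a list of its own where there are three numbers: the shift along the tool's x, y, z in cm, then the turn, a rotation vector about the tool's x, y, z in rad, then the finger opening in cm, from 0 to 8.7. In form: [[[dx, dy, dz], [ax, ay, az], jaw], ...]. A call has 1 to 8 rows; each row is the pose to reach, as a shift and turn from the pose commanded when the call began, along the tool's axes at that moment; what a row does not reach only later rows make up. A row lasts 1/8 s, in which the tool goes at most 62.5 mm and 10.7 degrees, less where a joint would pass 70% of its speed; a pose out of reach is approached as far as the arm can. A call with a gripper value outside its range is refused whole. The fingers move at their own pace and stop on an object; "grip_force" is the grip in N (left out, the last holds). Time passes only in rows, so rows that repeat a pose let the fingers close. It gives the time, the measured TCP pose, the force and the opening at its end, in the units of the state.
- read_state(): the state, without advancing time (a new reading comes with each control period).
- camera(name): name is "scene" or "top" or "wrist"; returns a dict with "frame" (400x640x3 uint8, red, green, blue), "intrinsics" (3x3 intrinsics, pixels), "camera_from_world" (4x4, takes a point from world to camera coordinates). Camera axes: x right, y down, z forward; pixel columns grow to the right and rows downward; lengths in m; the calibration is good to about 2 mm. A picture is of the moment at which its call begins. There is no depth.
- close_job(): hands the job in, once; it reports no verdict.
Trained networks look in a picture, given as the dict that the camera call returned (one of the last four; its "shot" number tells which), for a name from the list of things; names that differ only in an ending like _2 or _b are one class to them, and where a whole thing is asked for, a point or a joint stands for the part that bears it (a point fixed in the world has none). Each returns a list of dicts, best first, with "conf" (0 to 1); they miss things now and then, are a little off and sometimes report something else, mostly with a low value. They report only what shows in the picture. A call takes as long as a camera call. They do not tell look-alikes from the thing itself.
- recognise(picture, query): "at" ([column, row] in pixels, amid what is visible of it).
- masks_of(picture, query): "region" (400x640 bool, what is visible of it) and "at" ([column, row] in pixels, amid what is visible of it).
The state is a dict: "time": time; "joint_positions": joint angles; "joint_vel": joint speeds; "joint_torque": joint torques, N m; "ee_pos": TCP position; "eef_rot": TCP orientation; "ft_force": force on the tool from outside, world axes, zero at the start; "torque": the same for the moment, N m; "width": finger opening in m.
Only numpy, scipy, OpenCV 4.12 (cv2) and the standard library are available. Lean on these libraries where they do the work, as an engineer would, in place of code of your own. Each camera call takes 0.05 s, during which the arm holds its last target.

## Working session

There is one attempt and no reset: what is moved stays moved. The work goes in short steps, Python scripts to look and compute and a tool call to move; the robot and the scene stay as the last step left them, time stands still between calls to the robot, and variables do not carry over. Pictures are saved under pics/ and viewed, and the job is handed in when it is done.

Besides the shell and the picture viewer there is one more tool, called after ">>>" as name([rows], argument=value, ...), one row to a line, values as JSON. play_rows: Moves the arm, as the interface text tells. Its arguments: {"type":"object","properties":{"moves":{"type":"array","items":{"type":"array"}},"grip_force":{"type":"number"}},"required":["moves"]}

```bash
ls; mkdir -p pics
cat > h.py <<'E'
import numpy as np, cv2
from bench import *
from scipy.spatial.transform import Rotation as R
def ray(p,uv):
    K=np.array(p["intrinsics"]);T=np.array(p["camera_from_world"])
    d=T[:3,:3].T@np.linalg.inv(K)@np.array([uv[0],uv[1],1.]);o=-T[:3,:3].T@T[:3,3]
    return o,d
def atz(p,uv,z):
    o,d=ray(p,uv);return o+d*(z-o[2])/d[2]
def proj(p,x):
    K=np.array(p["intrinsics"]);T=np.array(p["camera_from_world"])
    c=T[:3,:3]@np.array(x)+T[:3,3];q=K@c;return q[:2]/q[2]
def save(p,n): cv2.imwrite("pics/"+n,cv2.cvtColor(p["frame"],cv2.COLOR_RGB2BGR))
E
python3 - <<'E'
from h import *
np.set_printoptions(precision=4,suppress=True)
s=read_state();print({k:s[k] for k in("time","ee_pos","eef_rot","ft_force","width")})
for c in("scene","top","wrist"):
    p=camera(c);save(p,c+"0.png");print(c,ray(p,(320,200)))
    for q in("post","stand","pen","spool","jar","tray","turntable","seam_mid","plunger"):
        r=recognise(p,q);print(q,[(np.round(x["at"]),round(x["conf"],2)) for x in r[:3]])
E
```

```text
pics
{'time': 0.0, 'ee_pos': array([0.2058, 0.5897, 0.2218]), 'eef_rot': array([ 0.1671,  0.9859, -0.0007, -0.0001]), 'ft_force': array([ 0.2461, -0.8544, -0.1788]), 'width': 0.08694480493355622}
scene (array([ 1.1206, -0.0094,  0.9298]), array([-0.5652,  0.0003, -0.825 ]))
post [(array([334., 214.]), 0.89), (array([452., 196.]), 0.74)]
stand [(array([187., 196.]), 0.96), (array([225., 230.]), 0.66)]
pen [(array([169., 213.]), 0.75), (array([188., 148.]), 0.59), (array([183., 181.]), 0.45)]
spool [(array([451., 197.]), 0.76)]
jar [(array([195., 280.]), 0.92)]
tray [(array([465., 278.]), 0.83)]
turntable [(array([337., 210.]), 0.6)]
seam_mid [(array([332., 210.]), 0.95)]
plunger [(array([194., 277.]), 0.67), (array([341., 265.]), 0.62)]
top (array([ 0.4385, -0.0115,  0.9914]), array([ 0.1008, -0.0134, -0.9948]))
post [(array([301., 195.]), 0.92)]
stand [(array([450., 225.]), 0.68), (array([400., 180.]), 0.58)]
pen [(array([454., 224.]), 0.63), (array([461., 185.]), 0.62), (array([453., 267.]), 0.47)]
spool [(array([181., 221.]), 0.93), (array([299., 197.]), 0.73)]
jar [(array([427., 136.]), 0.74)]
tray [(array([184., 135.]), 0.96), (array([456., 225.]), 0.49)]
turntable [(array([299., 198.]), 0.59)]
seam_mid [(array([302., 198.]), 0.9), (array([456., 224.]), 0.15)]
plunger []
wrist (array([0.1291, 0.6158, 0.3847]), array([ 0.2733, -0.095 , -0.9573]))
post []
stand []
pen []
spool []
jar []
tray []
turntable []
seam_mid []
plunger []
```

View pics/scene0.png

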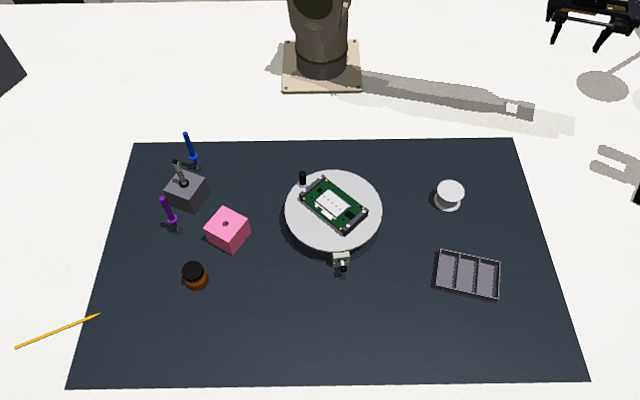

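View pics/top0.png

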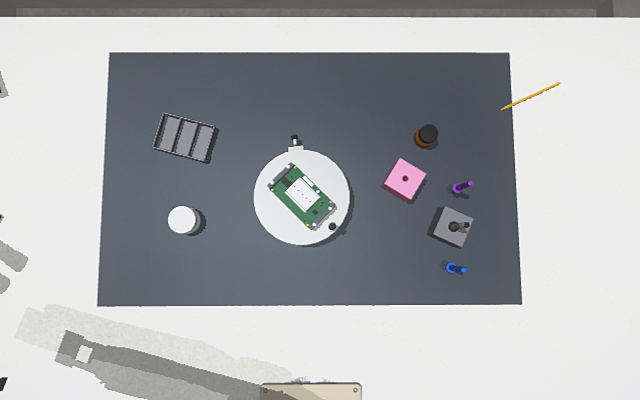

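Grey stand with the pen at top-view (455,226), between blue and purple look-alikes; post at (332,226), plate around (302,197). Now I'll measure.

Run:
```python
from h import *
np.set_printoptions(precision=4,suppress=True)
p=camera("top");s=camera("scene")
f=p["frame"];a=f[140:260,240:360];b=f[170:290,400:520]
im=np.hstack([cv2.resize(x,(400,400),interpolation=cv2.INTER_CUBIC) for x in(a,b)]);cv2.imwrite("pics/crop0.png",im[:,:,::-1])
f=s["frame"];a=f[160:280,270:390];b=f[120:240,130:250]
im=np.hstack([cv2.resize(x,(400,400),interpolation=cv2.INTER_CUBIC) for x in(a,b)]);cv2.imwrite("pics/crop1.png",im[:,:,::-1])
# plate rim fit
for n,q in(("top",p),("scene",s)):
    for name in("holder","post","stand","pen","turntable"):
        for m in masks_of(q,name)[:3]:
            r=m["region"];ys,xs=np.nonzero(r);print(n,name,round(m["conf"],2),np.round(m["at"]),r.sum(),xs.min(),xs.max(),ys.min(),ys.max())
```

```text
top holder 0.65 [301. 198.] 7084 253 348 150 244
top post 0.84 [302. 195.] 7214 253 348 150 244
top post 0.44 [423. 137.] 378 414 436 125 147
top stand 0.9 [400. 178.] 1128 381 424 158 200
top stand 0.86 [448. 226.] 1137 426 471 206 246
top stand 0.7 [301. 196.] 7138 253 347 150 244
top pen 0.67 [462. 184.] 148 452 472 181 192
top pen 0.64 [459. 222.] 148 448 468 221 230
top turntable 0.81 [297. 197.] 7385 253 348 135 244
scene holder 0.75 [332. 209.] 6547 283 382 169 252
scene post 0.92 [335. 212.] 6414 284 381 171 253
scene stand 0.91 [226. 230.] 1536 203 250 206 255
scene stand 0.63 [186. 196.] 1260 163 209 170 213
scene pen 0.69 [189. 149.] 188 183 197 132 164
scene pen 0.62 [168. 215.] 199 159 176 196 227
scene pen 0.47 [182. 175.] 211 171 188 159 187
scene turntable 0.93 [334. 210.] 6605 283 381 170 270
```

View pics/crop0.png

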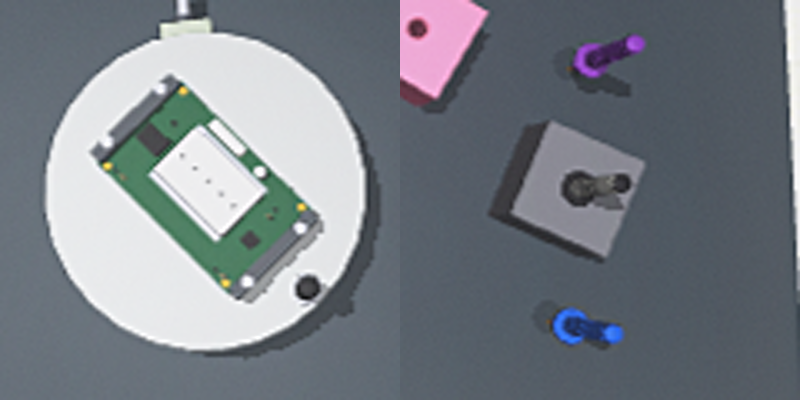

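View pics/crop1.png

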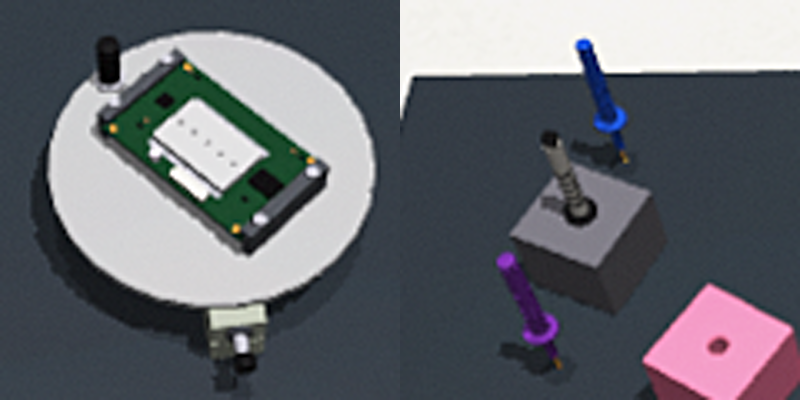

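Run:
```python
from h import *
np.set_printoptions(precision=4,suppress=True)
p=camera("top");s=camera("scene")
from scipy.optimize import least_squares
for q in(p,s):
    m=masks_of(q,"holder")[0]["region"].astype(np.uint8)
    c,_=cv2.findContours(m,0,1);c=cv2.convexHull(max(c,key=cv2.contourArea))[:,0]
    P=np.array([atz(q,u,.054)[:2] for u in c])
    r=least_squares(lambda v:np.hypot(*(P-v[:2]).T)-v[2],[P[:,0].mean(),P[:,1].mean(),.11],loss="soft_l1",f_scale=.002)
    print("centre",r.x, np.abs(r.fun).mean())
cv=lambda u,v,x0,y0:((u+.5)*.3-.5+x0,(v+.5)*.3-.5+y0)
print("post top",atz(p,cv(308,287,240,140),.096), atz(s,cv(108,42,270,160),.096))
print("can", [atz(p,cv(*u,240,140),.079) for u in((202,125),(268,186),(219,241),(150,176))])
print("board", [atz(p,cv(*u,240,140),.072) for u in((178,80),(320,217),(243,298),(97,152))])
print("pen collar",atz(p,cv(577-400,188,400,170),.064),atz(s,cv(580-400,211,130,120),.064))
print("pen top",atz(p,cv(623-400,184,400,170),.144),atz(s,cv(549-400,136,130,120),.144))
print("stand top corners",[atz(p,cv(a-400,b,400,170),.06) for a,b in((550,121),(645,163),(605,258),(513,217))])
print("stand top corners",[atz(s,cv(a-400,b,130,120),.06) for a,b in((551,163),(651,192),(602,267),(512,234))])
print("plunger", atz(p,cv(187,10,240,140),.03), atz(s,cv(243,360,270,160),.03))
```

```text
centre [0.5421 0.0199 0.1091] 0.0005288418621639893
centre [0.5441 0.0184 0.1102] 0.0020270211654806226
post top [ 0.4731 -0.0494  0.096 ] [ 0.4731 -0.0485  0.096 ]
can [array([0.5824, 0.02  , 0.079 ]), array([ 0.5411, -0.0239,  0.079 ]), array([0.5045, 0.0087, 0.079 ]), array([0.5481, 0.0547, 0.079 ])]
board [array([0.6143, 0.0365, 0.072 ]), array([ 0.5209, -0.0588,  0.072 ]), array([ 0.4669, -0.0071,  0.072 ]), array([0.5653, 0.0909, 0.072 ])]
pen collar [ 0.4727 -0.3221  0.064 ] [ 0.4746 -0.3222  0.064 ]
pen top [ 0.4721 -0.3238  0.144 ] [ 0.4734 -0.3227  0.144 ]
stand top corners [array([ 0.5185, -0.3067,  0.06  ]), array([ 0.4897, -0.3703,  0.06  ]), array([ 0.4257, -0.3406,  0.06  ]), array([ 0.4535, -0.2794,  0.06  ])]
stand top corners [array([ 0.4289, -0.3507,  0.06  ]), array([ 0.4559, -0.2764,  0.06  ]), array([ 0.5191, -0.3016,  0.06  ]), array([ 0.4905, -0.3674,  0.06  ])]
plunger [0.6727 0.0324 0.03  ] [0.6786 0.0366 0.03  ]
```

```bash
cat >> h.py <<'E'
def rel(P,Rm,target,yaw):
    """row shift (cm) and turn for target pos and tool-y yaw (deg), pointing down"""
    y=np.array([np.cos(yaw),np.sin(yaw),0]);z=np.array([0,0,-1.]);x=np.cross(y,z)
    T=np.stack([x,y,z],1)
    return np.round(Rm.T@(np.array(target)-P)*100,2),np.round(R.from_matrix(Rm.T@T).as_rotvec(),3)
def cur():
    s=read_state();return np.array(s["ee_pos"]),R.from_quat(s["eef_rot"]).as_matrix()
C=np.array([.5428,.0192])
def postpos(a,r=.097): return C+r*np.array([np.cos(a),np.sin(a)])
E
python3 - <<'E'
from h import *
P,Rm=cur();d=np.deg2rad
q=np.r_[postpos(d(-135.6)),.21]
print(q,rel(P,Rm,q,d(-45.6)))
E
```

```text
[ 0.47349615 -0.04866734  0.21      ] (array([-46.31, -51.49,   1.25]), array([ 0.   , -0.   ,  2.031]))
```

>>> play_rows([
  [[-46.31, -51.49, 1.25], [0, 0, 2.031], 3.0],
  [[-46.31, -51.49, 1.25], [0, 0, 2.031], 3.0],
  [[-46.31, -51.49, 1.25], [0, 0, 2.031], 3.0],
  [[-46.31, -51.49, 1.25], [0, 0, 2.031], 3.0],
  [[-46.31, -51.49, 1.25], [0, 0, 2.031], 3.0],
  [[-46.31, -51.49, 1.25], [0, 0, 2.031], 3.0],
  [[-46.31, -51.49, 1.25], [0, 0, 2.031], 3.0],
  [[-46.31, -51.49, 1.25], [0, 0, 2.031], 3.0],
])

```text
time: 3.3
ee_pos: [0.3996, 0.1271, 0.2139]
eef_rot: [0.796, 0.605, 0.001, -0.0]
ft_force: [1.2, -0.0, 0.2]
width: 0.0303
```

Run:
```python
from h import *
P,Rm=cur();d=np.deg2rad
q=np.r_[postpos(d(-135.6)),.21]
print(P,read_state()["joint_positions"],rel(P,Rm,q,d(-45.6)))
```

```text
[0.39960669 0.12712771 0.2138501 ] [-0.80891242 -0.15339768  0.35957979  1.99306534  0.05536523  1.29138119
 -0.73947353] (array([-14.96,  11.83,   0.37]), array([ 0.   , -0.001,  0.525]))
```

>>> play_rows([
  [[-14.96, 11.83, 0.37], [0, 0, 0.525], 3.0],
  [[-14.96, 11.83, 0.37], [0, 0, 0.525], 3.0],
  [[-14.96, 11.83, 0.37], [0, 0, 0.525], 3.0],
  [[-14.96, 11.83, 0.37], [0, 0, 0.525], 3.0],
  [[-14.96, 11.83, 5.4], [0, 0, 0.525], 3.0],
  [[-14.96, 11.83, 8.4], [0, 0, 0.525], 3.0],
  [[-14.96, 11.83, 8.4], [0, 0, 0.525], 3.0],
])

```text
time: 4.18
ee_pos: [0.4725, -0.0458, 0.128]
eef_rot: [0.925, 0.381, -0.002, -0.0]
ft_force: [0.6, -0.3, 0.2]
width: 0.0301
```

Run:
```python
from h import *
P,Rm=cur();d=np.deg2rad
q=np.r_[postpos(d(-135.6)),.066]
print(P,read_state()["joint_positions"],rel(P,Rm,q,d(-45.6)))
for n in("top","wrist"):
    p=camera(n);save(p,n+"1.png");print(proj(p,[.4735,-.0487,.096]))
f=p["frame"]
t=camera("top")["frame"][140:260,260:400];cv2.imwrite("pics/c2.png",np.hstack([cv2.resize(t,(466,400),interpolation=2)])[:,:,::-1])
```

```text
[ 0.47254394 -0.0457919   0.12801837] [-0.5854666   0.07678009  0.61580528  1.98938067 -0.0491241   1.09383183
 -0.73711304] (array([-0.12,  0.29,  6.2 ]), array([-0.002,  0.003,  0.007]))
[331.7222971  225.58749999]
[320.76356596 232.29729014]
```

View pics/wrist1.png

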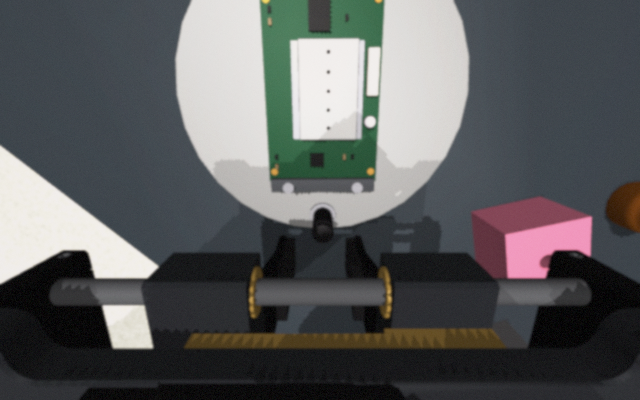

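View pics/c2.png

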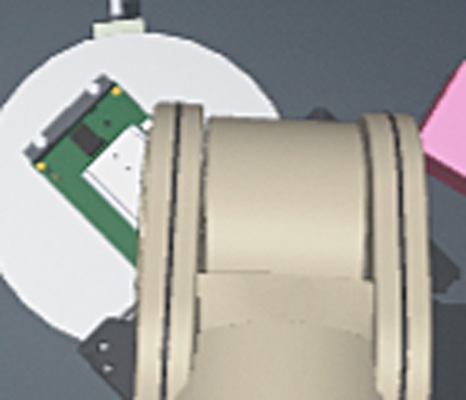

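>>> play_rows([
  [[-0.12, 0.29, 2.0], [0, 0, 0.007], 3.0],
  [[-0.12, 0.29, 4.5], [0, 0, 0.007], 3.0],
  [[-0.12, 0.29, 6.2], [0, 0, 0.007], 3.0],
  [[-0.12, 0.29, 6.2], [0, 0, 0.007], 3.0],
])

```text
time: 4.82
ee_pos: [0.4754, -0.049, 0.0679]
eef_rot: [0.926, 0.378, -0.0, -0.0]
ft_force: [0.4, 0.2, 0.2]
width: 0.03
```

```bash
cat > arc.py <<'E'
import sys
from h import *
# rows along arc; args: list of post-angle offsets (tool centre angle deg), commanded angle now given by first arg
a0=float(sys.argv[1]);d=np.deg2rad
def pose(a):
    yaw=d(a+90);y=np.array([np.cos(yaw),np.sin(yaw),0]);z=np.array([0,0,-1.]);x=np.cross(y,z)
    return np.r_[postpos(d(a)),.066],np.stack([x,y,z],1)
P,Rm=pose(a0)
for a in sys.argv[2:]:
    q,_=pose(float(a));print(a,*rel(P,Rm,q,d(float(a)+90)))
E
python3 arc.py 0 3 6 9 12 15 18; python3 -c "
from h import *
P,Rm=cur();print(P,rel(P,Rm,np.r_[postpos(np.deg2rad(-135.6)),.066],np.deg2rad(-45.6)))"
```

```text
3 [0.01 0.51 0.  ] [ 0.     0.    -0.052]
6 [0.05 1.01 0.  ] [ 0.     0.    -0.105]
9 [0.12 1.52 0.  ] [ 0.     0.    -0.157]
12 [0.21 2.02 0.  ] [ 0.     0.    -0.209]
15 [0.33 2.51 0.  ] [ 0.     0.    -0.262]
18 [0.47 3.   0.  ] [ 0.     0.    -0.314]
[ 0.47543761 -0.0489813   0.06793125] (array([-0.12, -0.16,  0.19]), array([-0.   , -0.   , -0.001]))
```

>>> play_rows([
  [[0.01, 0.51, 0], [0, 0, -0.052], 3.0],
  [[0.05, 1.01, 0], [0, 0, -0.105], 3.0],
  [[0.12, 1.52, 0], [0, 0, -0.157], 3.0],
  [[0.21, 2.02, 0], [0, 0, -0.209], 3.0],
])

```text
time: 5.32
ee_pos: [0.491, -0.0605, 0.0689]
eef_rot: [0.881, 0.473, 0.0, -0.001]
ft_force: [-1.7, 4.1, 0.4]
width: 0.0301
```

```bash
cat > chk.py <<'E'
from h import *
P,Rm=cur();s=read_state();v=P[:2]-C
f=np.array(s["ft_force"]);print("t",s["time"],"r",np.hypot(*v),"ang",np.rad2deg(np.arctan2(v[1],v[0])),"yaw-90",np.rad2deg(np.arctan2(Rm[1,1],Rm[0,1]))-90,"Ftool",np.round(Rm.T@f,2), P[2])
E
python3 chk.py
```

```text
t 5.325 r 0.09507654910113433 ang -123.03024684804393 yaw-90 -123.51353350320483 Ftool [ 2.48 -3.67 -0.43] 0.0689345127886247
```

>>> play_rows([
  [[0.01, 0.51, 0], [0, 0, -0.052], 3.0],
  [[0.05, 1.01, 0], [0, 0, -0.105], 3.0],
  [[0.12, 1.52, 0], [0, 0, -0.157], 3.0],
  [[0.21, 2.02, 0], [0, 0, -0.209], 3.0],
  [[0.33, 2.51, 0], [0, 0, -0.262], 3.0],
  [[0.47, 3.0, 0], [0, 0, -0.314], 3.0],
])

```text
time: 6.08
ee_pos: [0.5176, -0.0726, 0.0687]
eef_rot: [0.796, 0.605, 0.0, -0.002]
ft_force: [-7.6, 7.9, 1.5]
width: 0.0302
```

```bash
python3 chk.py
```

```text
t 6.075 r 0.09521003187852223 ang -105.36224487394566 yaw-90 -105.50954723002558 Ftool [ 5.55 -9.4  -1.46] 0.06869025362022901
```

>>> play_rows([
  [[0, 0.17, 0], [0, 0, -0.017], 3.0],
  [[0, 0.17, 0], [0, 0, -0.017], 3.0],
])

```text
time: 6.32
ee_pos: [0.5204, -0.0743, 0.0688]
eef_rot: [0.792, 0.611, 0.001, -0.0]
ft_force: [-2.4, 3.5, 1.1]
width: 0.03
```

```bash
python3 chk.py
python3 - <<'E'
from h import *
p=camera("top");s=camera("scene");w=camera("wrist");save(w,"w3.png")
a=cv2.resize(p["frame"][140:260,240:360],(400,400),interpolation=2);b=cv2.resize(s["frame"][150:270,270:390],(400,400),interpolation=2)
cv2.imwrite("pics/c3.png",np.hstack([a,b])[:,:,::-1])
E
```

```text
t 6.325 r 0.0961553671629759 ang -103.44097770626762 yaw-90 -104.66492467170912 Ftool [ 2.78 -3.17 -1.12] 0.06880914371140041
```

View pics/c3.png

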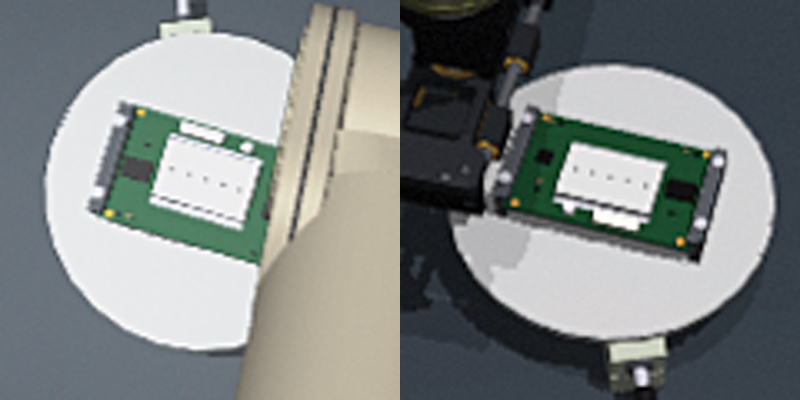

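View pics/w3.png

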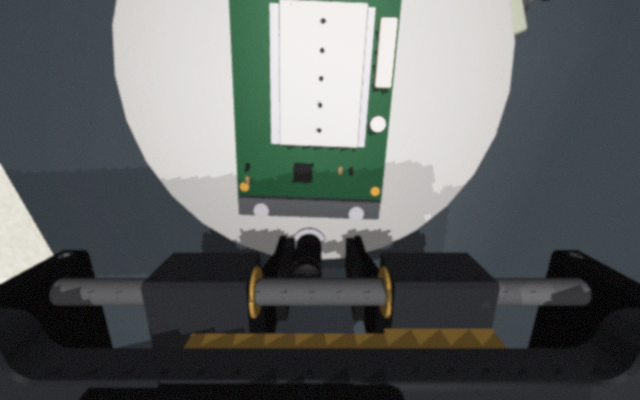

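>>> play_rows([
  [[0.01, 0.34, 0], [0, 0, -0.035], 3.0],
  [[0.02, 0.68, 0], [0, 0, -0.07], 3.0],
  [[0.05, 1.01, 0], [0, 0, -0.105], 3.0],
  [[0.05, 1.01, 0], [0, 0, -0.105], 3.0],
])

```text
time: 6.98
ee_pos: [0.5303, -0.0776, 0.0677]
eef_rot: [0.759, 0.651, 0.0, 0.0]
ft_force: [-1.5, 1.6, -0.3]
width: 0.0297
```

```bash
python3 chk.py
```

```text
t 6.975 r 0.09758973546071725 ang -97.36564377338406 yaw-90 -98.69757068812342 Ftool [ 1.31 -1.68  0.34] 0.06773997293967267
```

>>> play_rows([
  [[0.01, 0.34, 0], [0, 0, -0.035], 3.0],
  [[0.02, 0.68, 0], [0, 0, -0.07], 3.0],
  [[0.05, 1.01, 0], [0, 0, -0.105], 3.0],
])

```text
time: 7.35
ee_pos: [0.5397, -0.0784, 0.0675]
eef_rot: [0.723, 0.691, -0.0, -0.001]
ft_force: [-5.0, 3.6, 3.4]
width: 0.0301
```

```bash
python3 chk.py
```

```text
t 7.35 r 0.09762599215210384 ang -91.84668076337658 yaw-90 -92.60790473424127 Ftool [ 3.37 -5.13 -3.43] 0.06747053009031469
```

>>> play_rows([
  [[0.01, 0.34, 0], [0, 0, -0.035], 3.0],
  [[0.02, 0.68, 0], [0, 0, -0.07], 3.0],
])

```text
time: 7.6
ee_pos: [0.5465, -0.0785, 0.0674]
eef_rot: [0.698, 0.716, -0.0, -0.001]
ft_force: [-5.3, 2.1, 1.7]
width: 0.0298
```

```bash
python3 chk.py
```

```text
t 7.6 r 0.09775857128406411 ang -87.84825954412692 yaw-90 -88.59528750318574 Ftool [ 2.26 -5.21 -1.67] 0.06740339196269704
```

>>> play_rows([
  [[0.01, 0.34, 0], [0, 0, -0.035], 3.0],
  [[0.02, 0.68, 0], [0, 0, -0.07], 3.0],
])

```text
time: 7.85
ee_pos: [0.5546, -0.0789, 0.0678]
eef_rot: [0.673, 0.74, 0.0, 0.001]
ft_force: [-0.3, 0.5, 0.6]
width: 0.0298
```

```bash
python3 chk.py
```

```text
t 7.85 r 0.09881260765771652 ang -83.16757000118872 yaw-90 -84.58213942105004 Ftool [ 0.52 -0.29 -0.59] 0.06783572830675744
```

```bash
python3 chk.py
python3 - <<'E'
from h import *
p=camera("top");s=camera("scene");w=camera("wrist");save(w,"w4.png")
a=cv2.resize(p["frame"][140:260,240:360],(400,400),interpolation=2);b=cv2.resize(s["frame"][150:270,270:390],(400,400),interpolation=2)
cv2.imwrite("pics/c4.png",np.hstack([a,b])[:,:,::-1])
E
```

```text
t 7.85 r 0.09881260765771652 ang -83.16757000118872 yaw-90 -84.58213942105004 Ftool [ 0.52 -0.29 -0.59] 0.06783572830675744
```

View pics/c4.png

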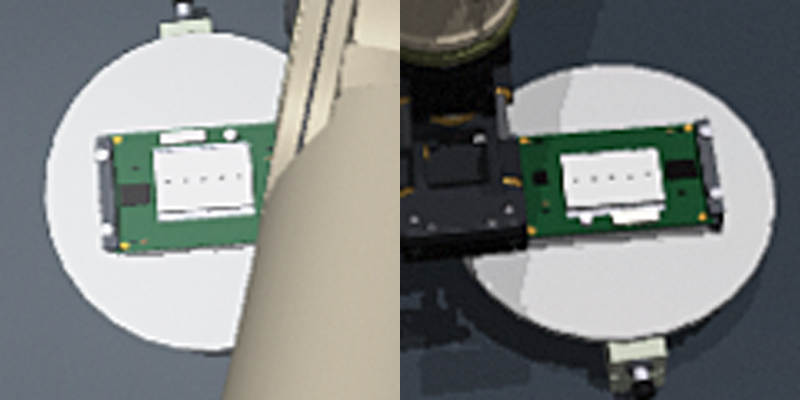

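View pics/w4.png

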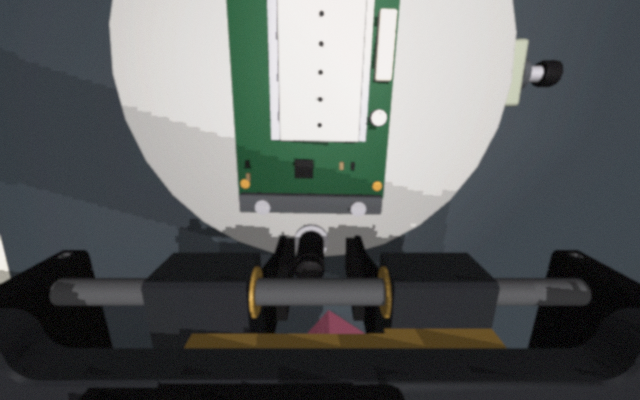

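>>> play_rows([
  [[0, 0, 0], [0, 0, 0], 4.0],
  [[0, 0, 0], [0, 0, 0], 4.0],
  [[0, 0, -3], [0, 0, 0], 4.0],
  [[0, 0, -7], [0, 0, 0], 4.0],
  [[0, 0, -13], [0, 0, 0], 4.0],
  [[0, 0, -16], [0, 0, 0], 4.0],
  [[5.8, 0, -16], [0, 0, 0], 5.0],
  [[11.6, 0, -16], [0, 0, 0], 5.0],
])

```text
time: 9.0
ee_pos: [0.5428, 0.0382, 0.2281]
eef_rot: [0.674, 0.739, 0.001, 0.0]
ft_force: [1.1, 1.0, -1.1]
width: 0.0483
```

```bash
python3 chk.py
python3 - <<'E'
from h import *
p=camera("top");s=camera("scene")
a=cv2.resize(p["frame"][130:260,240:370],(400,400),interpolation=2);b=cv2.resize(s["frame"][150:280,270:400],(400,400),interpolation=2)
cv2.imwrite("pics/c5.png",np.hstack([a,b])[:,:,::-1])
for n in("top0","scene0"):
    pass
p0=cv2.imread("pics/top0.png");s0=cv2.imread("pics/scene0.png")
P=cv2.cvtColor(p["frame"],4);S=cv2.cvtColor(s["frame"],4)
k=lambda x,r,c:cv2.resize(x[r:r+30,c:c+30],(200,200),interpolation=0)
cv2.imwrite("pics/k5.png",np.hstack([k(p0,130,280),k(P,130,280),k(s0,250,325),k(S,250,325)]))
E
```

```text
t 9.0 r 0.018969280925467746 ang 89.91072692234476 yaw-90 -84.7820511761374 Ftool [0.88 1.16 1.13] 0.22811906518812866
```

View pics/c5.png

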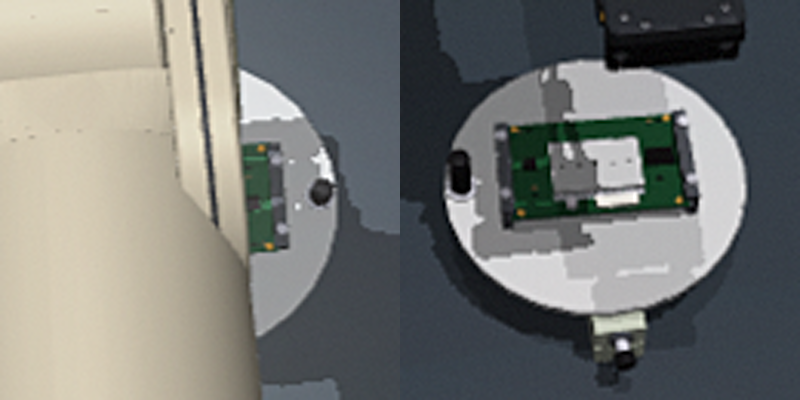

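View pics/k5.png

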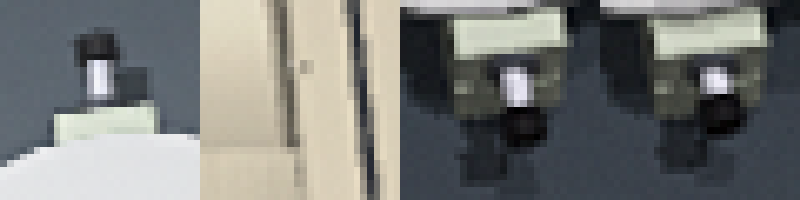

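Run:
```python
from h import *
P,Rm=cur();d=np.deg2rad
print(rel(P,Rm,[.4731,-.323,.205],d(-84)))
```

```text
(array([-35.88, -10.62,   2.14]), array([-0.002, -0.002,  1.569]))
```

>>> play_rows([
  [[-35.9, -10.6, 2.1], [0, 0, 1.57], 5.0],
  [[-35.9, -10.6, 2.1], [0, 0, 1.57], 5.0],
  [[-35.9, -10.6, 2.1], [0, 0, 1.57], 5.0],
  [[-35.9, -10.6, 2.1], [0, 0, 1.57], 5.0],
  [[-35.9, -10.6, 2.1], [0, 0, 1.57], 5.0],
  [[-35.9, -10.6, 2.1], [0, 0, 1.57], 5.0],
  [[-35.9, -10.6, 2.1], [0, 0, 1.57], 5.0],
  [[-35.9, -10.6, 2.1], [0, 0, 1.57], 5.0],
])

```text
time: 10.1
ee_pos: [0.4699, -0.3312, 0.2063]
eef_rot: [0.997, 0.078, -0.0, 0.0]
ft_force: [0.4, 0.5, 0.3]
width: 0.0499
```

>>> play_rows([
  [[0, 0, 0], [0, 0, 0.15], 5.0],
  [[0, 0, 0], [0, 0, 0.15], 5.0],
])

```text
time: 10.35
ee_pos: [0.4706, -0.3302, 0.2064]
eef_rot: [1.0, 0.007, -0.0, 0.0]
ft_force: [-0.0, 0.3, 0.1]
width: 0.0501
```

Run:
```python
from h import *
np.set_printoptions(precision=4,suppress=True)
P,Rm=cur();d=np.deg2rad
print(P,rel(P,Rm,[.4731,-.323,.205],d(-84)),read_state()["joint_positions"])
p=camera("top");save(p,"t6.png");s=camera("scene");save(s,"s6.png");w=camera("wrist");save(w,"w6.png")
print("post",[ (np.round(proj(q,[.4735,-.323,.144]),1)) for q in(p,w)])
a=cv2.resize(p["frame"][130:260,240:370],(400,400),interpolation=2);b=cv2.resize(s["frame"][150:280,270:400],(400,400),interpolation=2)
cv2.imwrite("pics/c6.png",np.hstack([a,b])[:,:,::-1])
```

```text
[ 0.4706 -0.3302  0.2064] (array([ 0.27, -0.71,  0.14]), array([ 0.  ,  0.  , -0.09])) [-0.1932  0.3025  0.8841  1.6594 -0.2416  1.2949 -0.821 ]
post [array([466.1, 224.2]), array([309.4, 213.4])]
```

View pics/c6.png

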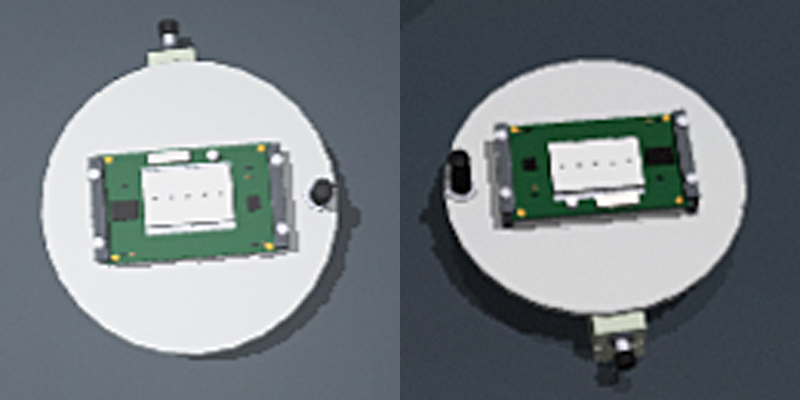

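View pics/w6.png

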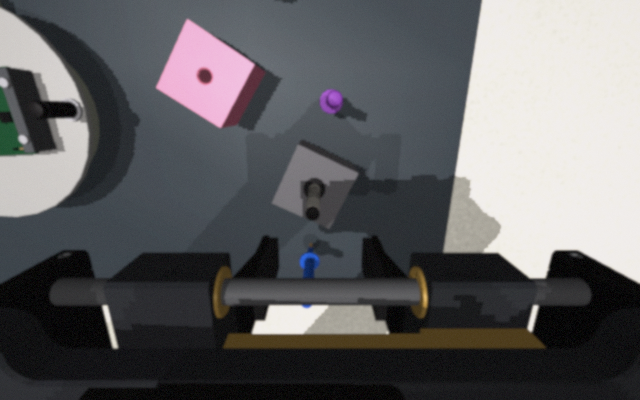

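Run:
```python
from h import *
np.set_printoptions(precision=4,suppress=True)
P,Rm=cur();d=np.deg2rad
w=camera("wrist");f=w["frame"];cv2.imwrite("pics/w7.png",cv2.resize(f[130:250,250:380],(780,720)[0:2] if 0 else (650,600),interpolation=2)[:,:,::-1])
for u in((312.5,213),(313,213)): print(atz(w,u,.144))
print("collar",atz(w,(313.5,186),.064))
p=camera("top");print("post",atz(p,(321*.325-.34+240,191*.325-.34+130),.096))
print(rel(P,Rm,[.4735,-.3235,.206],d(-86)))
```

```text
[ 0.4739 -0.3255  0.144 ]
[ 0.4739 -0.3259  0.144 ]
collar [ 0.4761 -0.3246  0.064 ]
post [ 0.5472 -0.076   0.096 ]
(array([ 0.3 , -0.65,  0.05]), array([-0.   , -0.   , -0.053]))
```

View pics/w7.png

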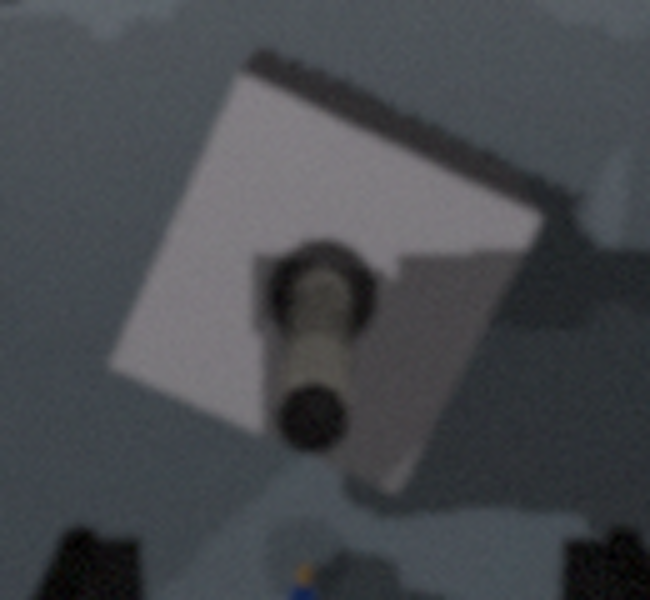

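>>> play_rows([
  [[0.33, -0.62, 2.0], [0, 0, -0.053], 4.0],
  [[0.33, -0.62, 6.0], [0, 0, -0.053], 4.0],
  [[0.33, -0.62, 9.5], [0, 0, -0.053], 4.0],
  [[0.33, -0.62, 12.0], [0, 0, -0.053], 4.0],
  [[0.33, -0.62, 12.0], [0, 0, -0.053], 4.0],
  [[0.33, -0.62, 12.0], [0, 0, -0.053], 4.0],
])

```text
time: 11.35
ee_pos: [0.4743, -0.3243, 0.0876]
eef_rot: [0.999, 0.034, 0.001, 0.0]
ft_force: [0.5, -0.3, 0.3]
width: 0.0398
```

Run:
```python
from h import *
np.set_printoptions(precision=4,suppress=True)
P,Rm=cur();print(P,rel(P,Rm,[.4738,-.324,.086],np.deg2rad(-86)))
w=camera("wrist");save(w,"w8.png")
s=camera("scene");cv2.imwrite("pics/s8.png",cv2.resize(s["frame"][110:240,120:250],(500,500),interpolation=2)[:,:,::-1])
```

```text
[ 0.4743 -0.3243  0.0876] (array([-0.05, -0.04,  0.16]), array([ 0.001, -0.001, -0.003]))
```

View pics/w8.png

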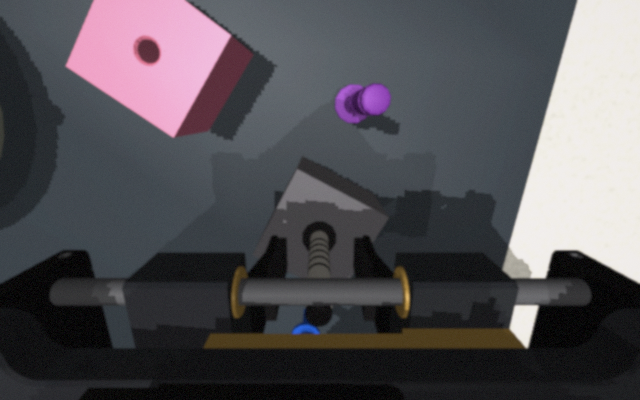

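View pics/s8.png

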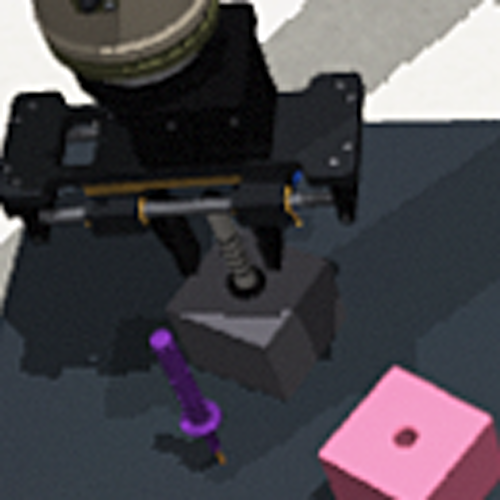

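>>> play_rows([
  [[0, 0, 0], [0, 0, 0], 1.0],
  [[0, 0, 0], [0, 0, 0], 1.0],
  [[0, 0, 0], [0, 0, 0], 1.0],
  [[0, 0, 0], [0, 0, 0], 1.0],
  [[0, 0, 0], [0, 0, 0], 1.0],
], grip_force=35)

```text
time: 12.08
ee_pos: [0.4739, -0.3239, 0.0865]
eef_rot: [0.999, 0.033, 0.0, -0.0]
ft_force: [-0.1, 0.7, 0.6]
width: 0.0116
```

Run:
```python
from h import *
np.set_printoptions(precision=4,suppress=True)
P,Rm=cur();s=read_state();print(P,s["width"],s["ft_force"],rel(P,Rm,P+[0,0,.12],np.deg2rad(-86)))
print(R.from_matrix(Rm).as_quat())
```

```text
[ 0.4739 -0.3239  0.0865] 0.01162663053273216 [-0.1016  0.713   0.5815] (array([  0.,  -0., -12.]), array([-0.   , -0.   , -0.003]))
[ 0.9994  0.0334  0.     -0.    ]
```

>>> play_rows([
  [[0, 0, -2], [0, 0, 0], 1.0],
  [[0, 0, -5], [0, 0, 0], 1.0],
  [[0, 0, -8.5], [0, 0, 0], 1.0],
  [[0, 0, -12], [0, 0, 0], 1.0],
  [[0, -5, -12], [0, 0, 0], 1.0],
  [[0, -10, -12], [0, 0, 0], 1.0],
  [[0, -15, -12], [0, 0, 0], 1.0],
  [[0, -20, -12], [0, 0, 0], 1.0],
])

```text
time: 13.08
ee_pos: [0.4604, -0.1232, 0.2078]
eef_rot: [0.999, 0.033, 0.001, -0.0]
ft_force: [0.4, 0.6, -2.1]
width: 0.0111
```

>>> play_rows([
  [[-1, -5, 0], [0, 0, 0], 1.0],
  [[-2.5, -10, 0], [0, 0, 0], 1.0],
  [[-3.5, -14.5, 0], [0, 0, 0], 1.0],
  [[-3.5, -14.5, 0], [0, 0, 0], 1.0],
  [[-3.5, -14.5, 0], [0, 0, 0], 1.0],
  [[-3.5, -14.5, 0], [0, 0, 0], 1.0],
])

```text
time: 13.82
ee_pos: [0.4163, 0.0169, 0.2069]
eef_rot: [0.999, 0.032, 0.0, -0.0]
ft_force: [-0.2, -0.4, -0.7]
width: 0.0111
```

Run:
```python
from h import *
np.set_printoptions(precision=4,suppress=True)
P,Rm=cur();s=read_state();print(P,s["width"],s["ft_force"],s["joint_positions"])
w=camera("wrist");save(w,"w9.png");import pickle;pickle.dump(w,open("w9.pkl","wb"))
t=camera("top");save(t,"t9.png");pickle.dump(t,open("t9.pkl","wb"));s=camera("scene");save(s,"s9.png");pickle.dump(s,open("s9.pkl","wb"))
```

```text
[0.4163 0.0169 0.2069] 0.011140533918673139 [-0.1628 -0.405  -0.7088] [-0.7401 -0.1831  0.5361  2.0162  0.0969  1.2841 -1.745 ]
```

View pics/w9.png

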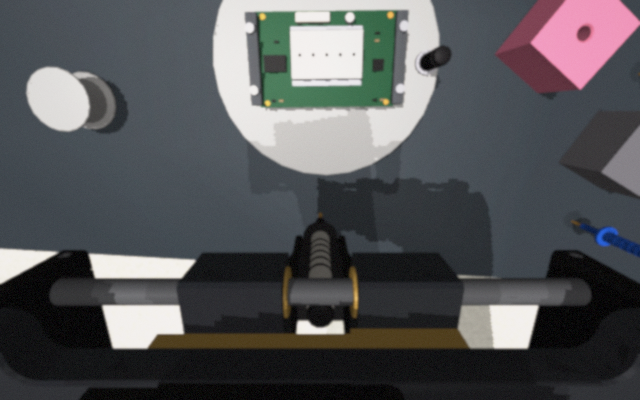

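View pics/s9.png

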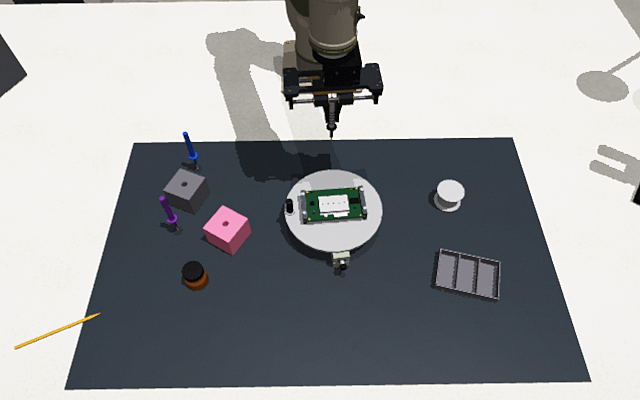

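Run:
```python
import cv2,numpy as np
a=cv2.imread("pics/w9.png");cv2.imwrite("pics/z9.png",cv2.resize(a[0:120,240:420],(800,533),interpolation=2))
a=cv2.imread("pics/t9.png");cv2.imwrite("pics/y9.png",cv2.resize(a[165:225,260:350],(800,533),interpolation=2))
```

```text
(no output)
```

View pics/z9.png

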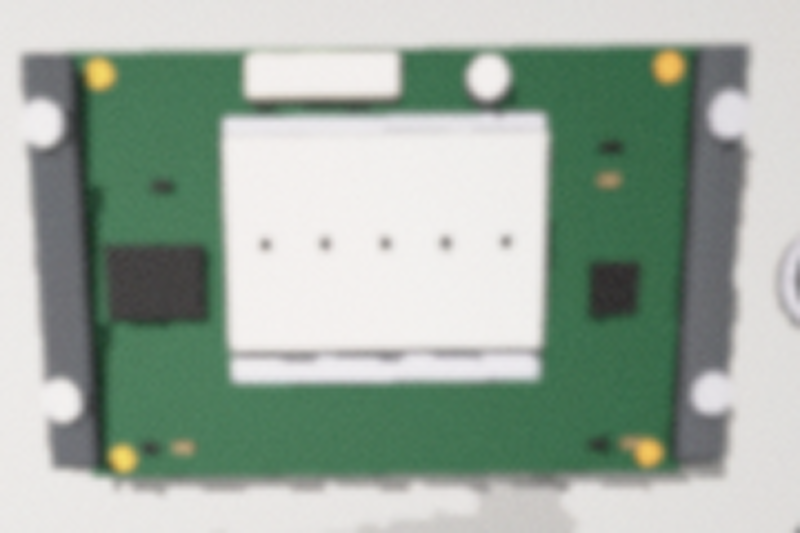

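View pics/y9.png

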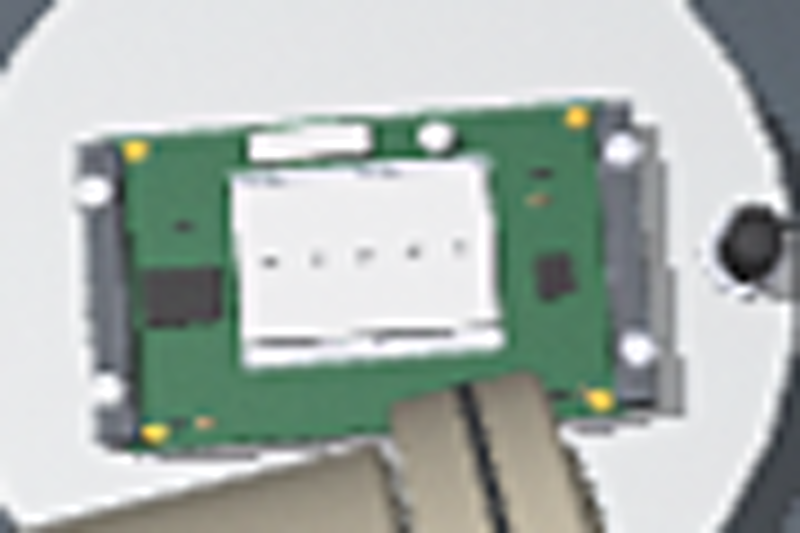

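Run:
```python
from h import *
import pickle
np.set_printoptions(precision=4,suppress=True)
w=pickle.load(open("w9.pkl","rb"));t=pickle.load(open("t9.pkl","rb"))
z=lambda u,v:((u+.5)/4.444-.5+240,(v+.5)/4.444-.5)
y=lambda u,v:((u+.5)/8.889-.5+260,(v+.5)/8.889-.5+165)
def show(n,a,b):
    d=b-a;print(n,a[:2],b[:2],"len",np.linalg.norm(d),"yaw",np.rad2deg(np.arctan2(d[1],d[0]))-90)
W=lambda u,h=.072:atz(w,z(*u),h); T=lambda u,h=.072:atz(t,y(*u),h)
show("w outer",W((541,380)),W((232,382)));show("w inner",W((541,353)),W((231,355)))
show("t outer",T((503,346)),T((243,367)))
show("w board bottom dots",W((648,452)),W((123,459)));show("w dots top",W((668,68)),W((99,74)))
show("t dots top",T((577,117)),T((135,149)));show("t dots bot",T((600,400)),T((155,432)))
print("post top z .096 t",T((752,245),.096))
show("w lid bottom",W((541,350),.079),W((229,352),.079));show("w lid top",W((547,115),.072),W((222,118),.072))
P,Rm=cur();print("tip pred",proj(w,P-[0,0,.0745]),P)
f=w["frame"];cv2.imwrite("pics/tip9.png",cv2.resize(f[195:325,270:370],(500,650)[:2] if 0 else (460,600),interpolation=2)[:,:,::-1])
```

```text
w outer [ 0.523  -0.0163] [0.5184 0.0484] len 0.06487512182654225 yaw 4.077767696367047
w inner [ 0.5282 -0.0157] [0.5236 0.0488] len 0.0647203838777977 yaw 4.074939268379595
t outer [ 0.5239 -0.0152] [0.5188 0.0501] len 0.06549280023484644 yaw 4.457397882104928
w board bottom dots [ 0.5102 -0.0406] [0.5015 0.0711] len 0.1119680635944107 yaw 4.455253515936974
w dots top [ 0.5817 -0.0352] [0.5734 0.0767] len 0.11220377766536117 yaw 4.263650297615385
t dots top [ 0.582  -0.0342] [0.5741 0.0775] len 0.11194291653515427 yaw 4.031719786209919
t dots bot [ 0.5102 -0.0395] [0.5025 0.072 ] len 0.11184148877413971 yaw 3.9363056459908563
post top z .096 t [ 0.5464 -0.0764  0.096 ]
w lid bottom [ 0.5281 -0.0148] [0.5236 0.0486] len 0.06356359921261659 yaw 4.072552249559607
w lid top [ 0.572  -0.0123] [0.5673 0.0522] len 0.06466474937019004 yaw 4.201497149214859
tip pred [317.7436 212.0612] [0.4161 0.0173 0.2066]
```

View pics/tip9.png

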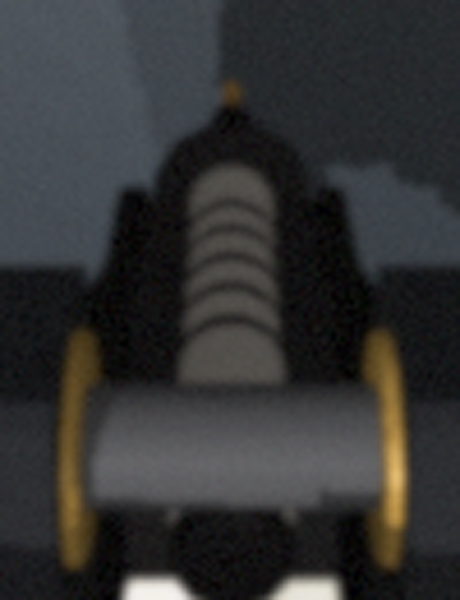

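Run:
```python
from h import *
P,Rm=cur();d=np.deg2rad
print(P,rel(P,Rm,[.5248,-.0104,.160],d(-85.8)))
```

```text
[0.41611401 0.01731887 0.20657354] (array([10.66,  3.47,  4.66]), array([-0.   , -0.   , -0.008]))
```

>>> play_rows([
  [[5, 1.7, 0], [0, 0, 0], 1.0],
  [[9, 3, 0], [0, 0, -0.008], 1.0],
  [[10.66, 3.47, 0], [0, 0, -0.008], 1.0],
  [[10.66, 3.47, 2], [0, 0, -0.008], 1.0],
  [[10.66, 3.47, 4], [0, 0, -0.008], 1.0],
  [[10.66, 3.47, 4.66], [0, 0, -0.008], 1.0],
  [[10.66, 3.47, 4.66], [0, 0, -0.008], 1.0],
  [[10.66, 3.47, 4.66], [0, 0, -0.008], 1.0],
])

```text
time: 14.98
ee_pos: [0.5251, -0.0095, 0.1607]
eef_rot: [0.999, 0.037, 0.001, -0.0]
ft_force: [-0.9, -0.0, -1.1]
width: 0.0112
```

Run:
```python
from h import *
np.set_printoptions(precision=4,suppress=True)
P,Rm=cur();d=np.deg2rad
print(P,rel(P,Rm,[.5248,-.0104,.160],d(-85.8)),read_state()["ft_force"])
w=camera("wrist");save(w,"w10.png");f=w["frame"]
cv2.imwrite("pics/z10.png",cv2.resize(f[100:260,200:440],(780,520),interpolation=2)[:,:,::-1])
s=camera("scene");cv2.imwrite("pics/s10.png",cv2.resize(s["frame"][130:260,270:400],(600,600),interpolation=2)[:,:,::-1])
print("tip",proj(w,P-[0,0,.0745]))
```

```text
[ 0.5251 -0.0095  0.1607] (array([-0.03,  0.09,  0.07]), array([-0.   , -0.001,  0.001])) [-0.9432 -0.0353 -1.0768]
tip [318.2433 212.0539]
```

View pics/z10.png

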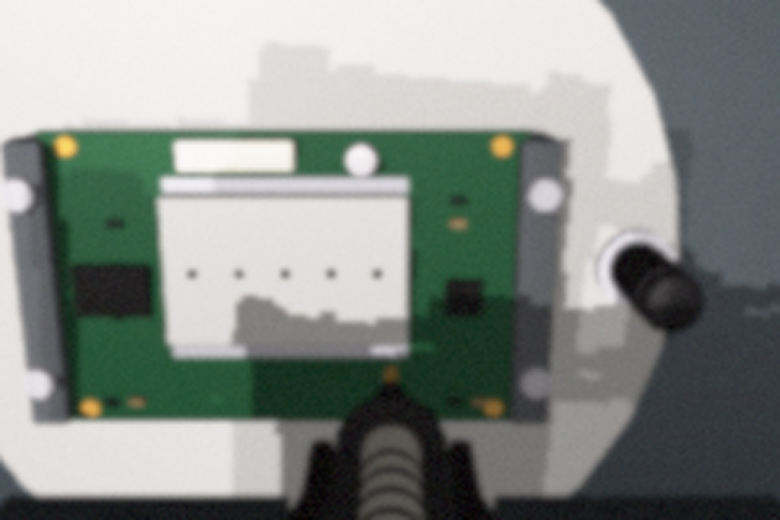

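View pics/s10.png

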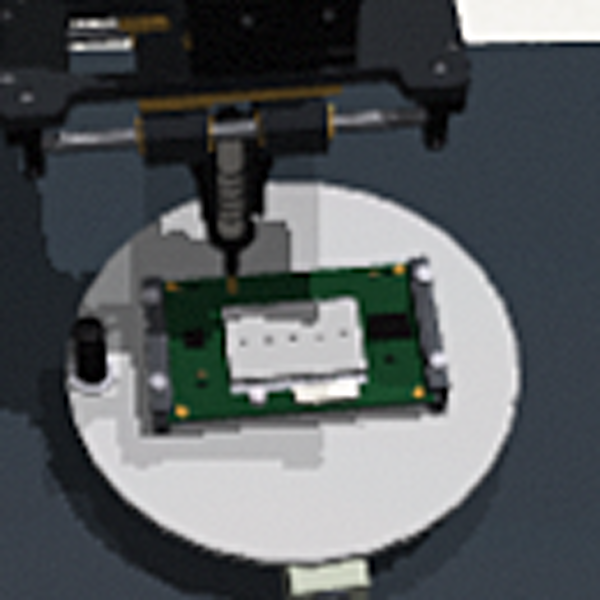

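Run:
```python
from h import *
np.set_printoptions(precision=4,suppress=True)
w=camera("wrist");z=lambda u,v:((u+.5)/3.25-.5+200,(v+.5)/3.25-.5+100)
for u in((409,357),(173,357),(409,345),(171,345)): print(atz(w,z(*u),.072))
print("tip meas",atz(w,z(390,366),.0862), "tip exp",cur()[0])
```

```text
[ 0.523 -0.016  0.072]
[0.5182 0.0485 0.072 ]
[ 0.5265 -0.0157  0.072 ]
[0.5216 0.0491 0.072 ]
tip meas [ 0.5249 -0.0106  0.0862] tip exp [ 0.5249 -0.0094  0.1605]
```

>>> play_rows([
  [[-0.02, 0.09, 0.4], [0, 0, 0], 1.0],
  [[-0.02, 0.09, 0.8], [0, 0, 0], 1.0],
  [[-0.02, 0.09, 1.0], [0, 0, 0], 1.0],
  [[-0.02, 0.09, 1.15], [0, 0, 0], 1.0],
  [[-0.02, 0.09, 1.3], [0, 0, 0], 1.0],
  [[-0.02, 0.09, 1.45], [0, 0, 0], 1.0],
  [[-0.02, 0.09, 1.55], [0, 0, 0], 1.0],
  [[-0.02, 0.09, 1.55], [0, 0, 0], 1.0],
])

```text
time: 16.12
ee_pos: [0.5245, -0.0104, 0.1445]
eef_rot: [0.999, 0.037, 0.0, -0.0]
ft_force: [-0.4, 1.4, 1.8]
width: 0.0112
```

Run:
```python
from h import *
np.set_printoptions(precision=4,suppress=True)
P,Rm=cur();d=np.deg2rad
print(P,rel(P,Rm,[.5248,-.0104,.1435],d(-85.8)),read_state()["ft_force"])
w=camera("wrist");f=w["frame"]
cv2.imwrite("pics/z11.png",cv2.resize(f[100:260,200:440],(780,520),interpolation=2)[:,:,::-1])
```

```text
[ 0.5245 -0.0104  0.1445] (array([0.03, 0.  , 0.1 ]), array([-0.   , -0.   ,  0.001])) [-0.375   1.3677  1.8173]
```

View pics/z11.png

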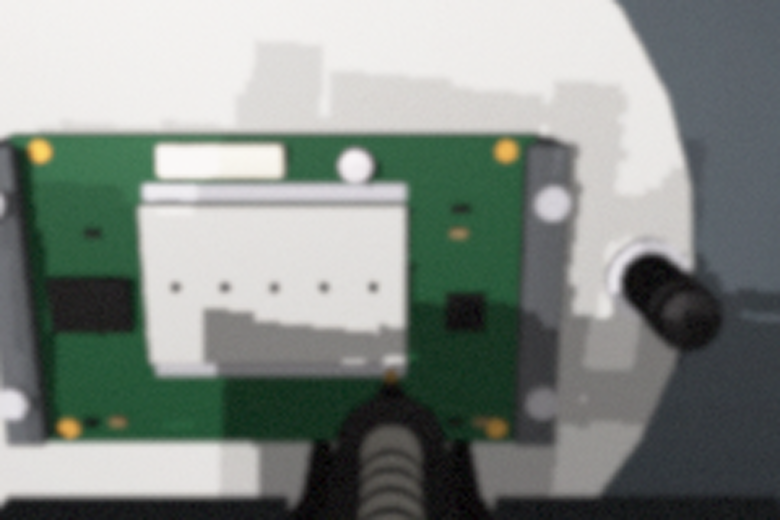

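>>> play_rows([
  [[0.02, 0, 0.08], [0, 0, 0], 1.0],
  [[0.02, -0.2, 0.08], [0, 0, 0], 1.0],
  [[0.02, -0.4, 0.08], [0, 0, 0], 1.0],
  [[0.02, -0.6, 0.08], [0, 0, 0], 1.0],
  [[0.02, -0.8, 0.08], [0, 0, 0], 1.0],
  [[0.02, -1.0, 0.08], [0, 0, 0], 1.0],
  [[0.02, -1.2, 0.08], [0, 0, 0], 1.0],
  [[0.02, -1.4, 0.08], [0, 0, 0], 1.0],
])

```text
time: 17.18
ee_pos: [0.5236, 0.0038, 0.1436]
eef_rot: [0.999, 0.037, 0.0, -0.0]
ft_force: [-0.3, -0.9, 1.6]
width: 0.0114
```

```bash
cat > seam.py <<'E'
from h import *
np.set_printoptions(precision=4,suppress=True)
P,Rm=cur();s=read_state();a=np.deg2rad(4.2);v=P[:2]-[.5234,.0176]
print(P,"seam x",v@[np.cos(a),np.sin(a)],"seam y",v@[-np.sin(a),np.cos(a)],s["ft_force"],s["width"])
w=camera("wrist");import sys
cv2.imwrite("pics/"+sys.argv[1],cv2.resize(w["frame"][100:260,200:440],(780,520),interpolation=2)[:,:,::-1])
E
python3 seam.py z12.png
```

```text
[0.5236 0.0038 0.1436] seam x -0.0007851943172261304 seam y -0.013822751510705573 [-0.2861 -0.8825  1.586 ] 0.01136732866346994
```

View pics/z12.png

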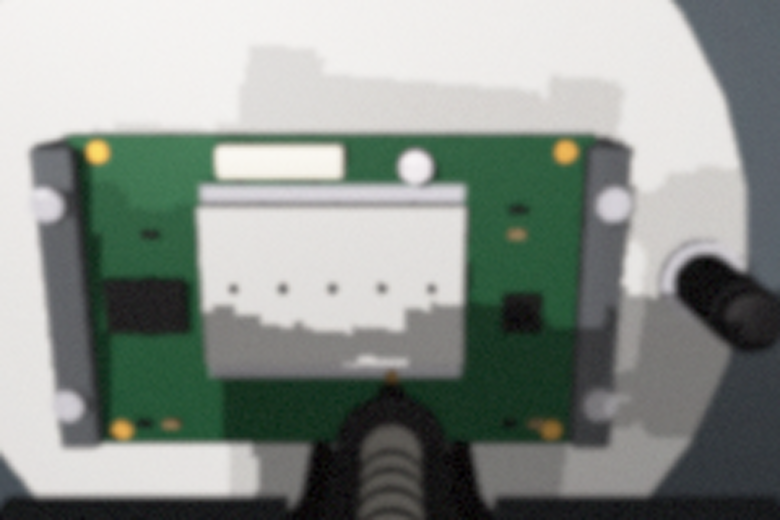

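>>> play_rows([
  [[0.01, -0.2, 0], [0, 0, 0], 1.0],
  [[0.02, -0.45, 0], [0, 0, 0], 1.0],
  [[0.02, -0.7, 0], [0, 0, 0], 1.0],
  [[0.02, -0.95, 0], [0, 0, 0], 1.0],
  [[0.02, -1.2, 0], [0, 0, 0], 1.0],
  [[0.02, -1.45, 0], [0, 0, 0], 1.0],
  [[0.02, -1.7, 0], [0, 0, 0], 1.0],
  [[0.02, -1.95, 0], [0, 0, 0], 1.0],
])

```text
time: 18.23
ee_pos: [0.5224, 0.0232, 0.1436]
eef_rot: [0.999, 0.037, -0.0, -0.0]
ft_force: [-0.5, -2.0, 0.8]
width: 0.0112
```

```bash
python3 seam.py z13.png
```

```text
[0.5224 0.0232 0.1436] seam x -0.0006309880670075734 seam y 0.005704783699184669 [-0.454  -1.9886  0.7836] 0.011244121067705008
```

View pics/z13.png

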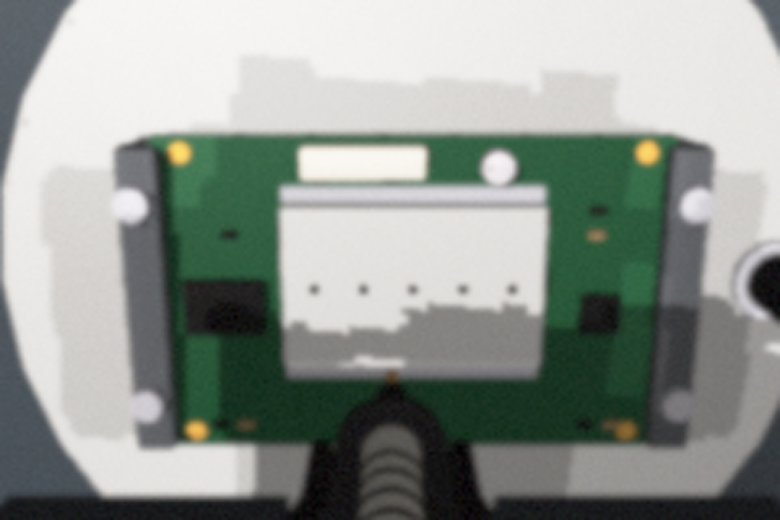

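>>> play_rows([
  [[0.01, -0.2, 0], [0, 0, 0], 1.0],
  [[0.01, -0.45, 0], [0, 0, 0], 1.0],
  [[0.01, -0.7, 0], [0, 0, 0], 1.0],
  [[0.01, -0.95, 0], [0, 0, 0], 1.0],
  [[0.01, -1.2, 0], [0, 0, 0], 1.0],
  [[0.01, -1.45, 0], [0, 0, 0], 1.0],
  [[0.01, -1.7, 0], [0, 0, 0], 1.0],
  [[0.01, -1.95, 0], [0, 0, 0], 1.0],
])

```text
time: 19.27
ee_pos: [0.521, 0.0427, 0.1436]
eef_rot: [0.999, 0.037, 0.0, -0.0]
ft_force: [-0.2, -0.7, 1.0]
width: 0.011
```

>>> play_rows([
  [[0, -0.15, 0], [0, 0, 0], 1.0],
  [[0, -0.3, 0], [0, 0, 0], 1.0],
  [[0, -0.3, 0], [0, 0, 0], 1.0],
  [[0, -0.3, 0], [0, 0, 0], 1.0],
])

```text
time: 19.77
ee_pos: [0.5208, 0.0458, 0.1436]
eef_rot: [0.999, 0.037, 0.0, -0.0]
ft_force: [0.9, 1.2, 1.2]
width: 0.0114
```

```bash
python3 seam.py z14.png
```

```text
[0.5208 0.0458 0.1436] seam x -0.0005316378006066476 seam y 0.02832371511901858 [0.8866 1.1963 1.1897] 0.011355051986571194
```

View pics/z14.png

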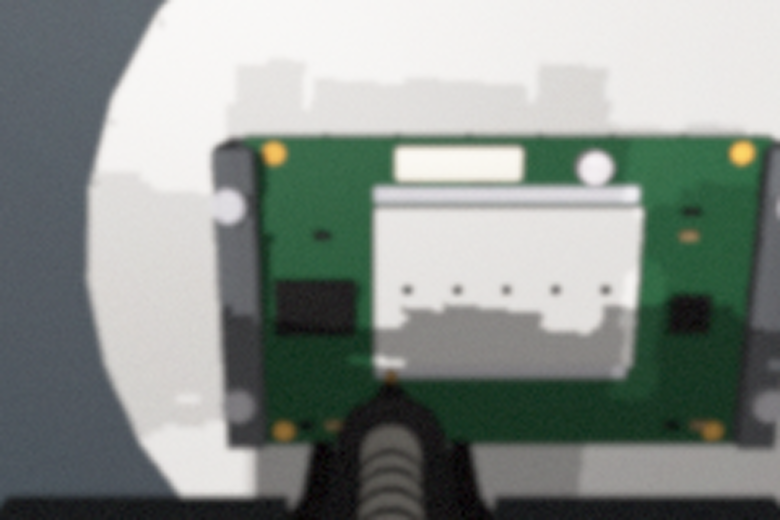

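>>> play_rows([
  [[0, 0, -0.3], [0, 0, 0], 1.0],
  [[0, 0, -0.6], [0, 0, 0], 1.0],
  [[0, 0, -1.2], [0, 0, 0], 1.0],
  [[0, 0, -3.5], [0, 0, 0], 1.0],
  [[0, 0, -6.4], [0, 0, 0], 1.0],
  [[0, 0, -6.4], [0, 0, 0], 1.0],
  [[0, 0, -6.4], [0, 0, 0], 1.0],
])

```text
time: 20.7
ee_pos: [0.5205, 0.0455, 0.2072]
eef_rot: [0.999, 0.037, -0.0, -0.0]
ft_force: [0.5, 0.4, -0.7]
width: 0.0115
```

Run:
```python
from h import *
P,Rm=cur();print(P,rel(P,Rm,[.4739,-.3239,.2065],np.arctan2(*( (lambda M:(M[1,1],M[0,1]))(R.from_quat([.9994,.0334,0,0]).as_matrix())))))
```

```text
[0.52052572 0.04550641 0.20718748] (array([-7.41, 36.49,  0.07]), array([-0.   ,  0.   ,  0.008]))
```

>>> play_rows([
  [[-1, 5, 0], [0, 0, 0], 1.0],
  [[-2, 10, 0], [0, 0, 0], 1.0],
  [[-3, 15, 0], [0, 0, 0], 1.0],
  [[-4, 20, 0], [0, 0, 0.008], 1.0],
  [[-5, 25, 0], [0, 0, 0.008], 1.0],
  [[-6.2, 30, 0], [0, 0, 0.008], 1.0],
  [[-7.1, 35, 0.07], [0, 0, 0.008], 1.0],
  [[-7.41, 36.49, 0.07], [0, 0, 0.008], 1.0],
])

```text
time: 21.7
ee_pos: [0.4721, -0.3271, 0.2059]
eef_rot: [1.0, 0.031, -0.001, 0.0]
ft_force: [0.9, 0.1, -0.3]
width: 0.0111
```

>>> play_rows([
  [[0, 0, 0], [0, 0, 0], 1.0],
  [[0, 0, 0], [0, 0, 0], 1.0],
  [[0, 0, 0], [0, 0, 0], 1.0],
])

```text
time: 22.08
ee_pos: [0.4749, -0.3223, 0.2068]
eef_rot: [0.999, 0.035, 0.0, -0.0]
ft_force: [-0.3, 0.0, 0.3]
width: 0.0113
```

Run:
```python
from h import *
np.set_printoptions(precision=4,suppress=True)
P,Rm=cur();print(P,rel(P,Rm,[.4739,-.3239,.0865],np.arctan2(*( (lambda M:(M[1,1],M[0,1]))(R.from_quat([.9994,.0334,0,0]).as_matrix())))))
w=camera("wrist");f=w["frame"]
print("tip pred",proj(w,P-[0,0,.0745]))
cv2.imwrite("pics/z15.png",cv2.resize(f[120:260,240:400],(800,700)[0:2] if 0 else (680,595),interpolation=2)[:,:,::-1])
s=camera("scene");cv2.imwrite("pics/s15.png",cv2.resize(s["frame"][110:240,120:250],(500,500),interpolation=2)[:,:,::-1])
```

```text
[ 0.4749 -0.3223  0.2068] (array([-0.11,  0.16, 12.03]), array([-0.001, -0.   ,  0.002]))
tip pred [318.2779 211.9766]
```

View pics/z15.png

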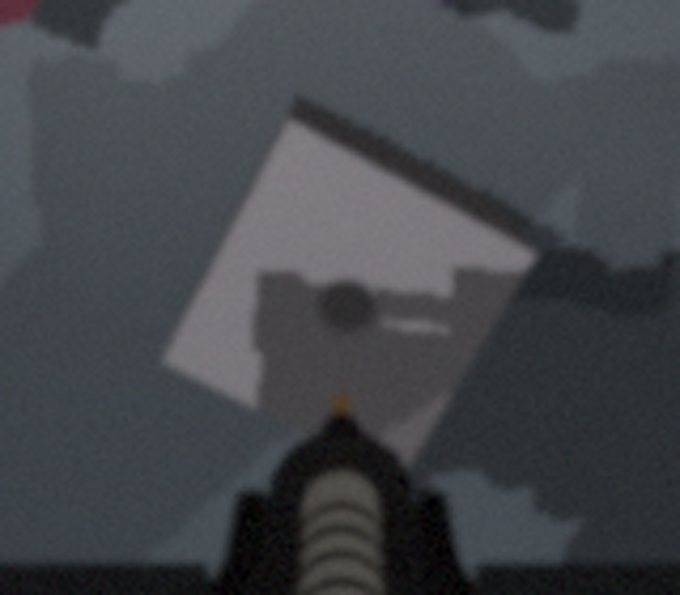

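View pics/s15.png

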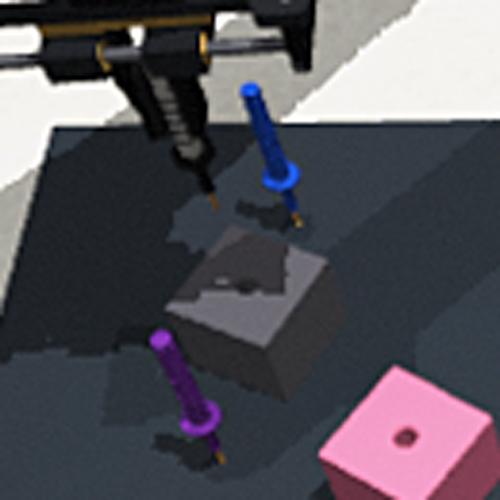

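Run:
```python
from h import *
np.set_printoptions(precision=4,suppress=True)
w=camera("wrist");P,_=cur()
print("hole",atz(w,(321.3,191.4),.06),"tip",atz(w,(319.8,212.3),P[2]-.0745),P)
t=camera("top")
```

```text
hole [ 0.4733 -0.3258  0.06  ] tip [ 0.4745 -0.3241  0.1324] [ 0.4746 -0.3231  0.2069]
```

>>> play_rows([
  [[-0.1, 0.17, 2], [0, 0, 0], 1.0],
  [[-0.1, 0.17, 5], [0, 0, 0], 1.0],
  [[-0.1, 0.17, 7], [0, 0, 0], 1.0],
  [[-0.1, 0.17, 7], [0, 0, 0], 1.0],
  [[-0.1, 0.17, 7], [0, 0, 0], 1.0],
])

```text
time: 22.9
ee_pos: [0.4737, -0.326, 0.1378]
eef_rot: [0.999, 0.033, 0.0, 0.0]
ft_force: [0.5, 0.1, -0.2]
width: 0.0116
```

Run:
```python
from h import *
np.set_printoptions(precision=4,suppress=True)
P,Rm=cur();print(P)
w=camera("wrist");f=w["frame"]
cv2.imwrite("pics/z16.png",cv2.resize(f[120:260,240:400],(680,595),interpolation=2)[:,:,::-1])
s=camera("scene");cv2.imwrite("pics/s16.png",cv2.resize(s["frame"][110:240,120:250],(500,500),interpolation=2)[:,:,::-1])
```

```text
[ 0.4737 -0.326   0.1378]
```

View pics/z16.png

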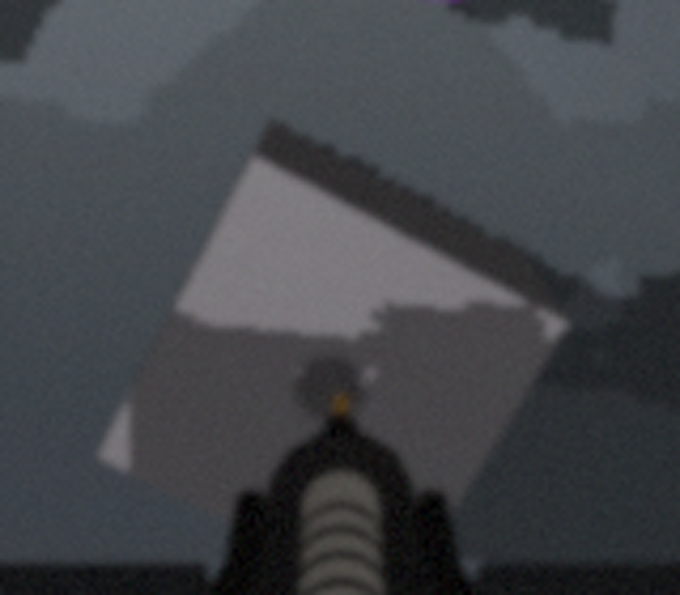

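View pics/s16.png

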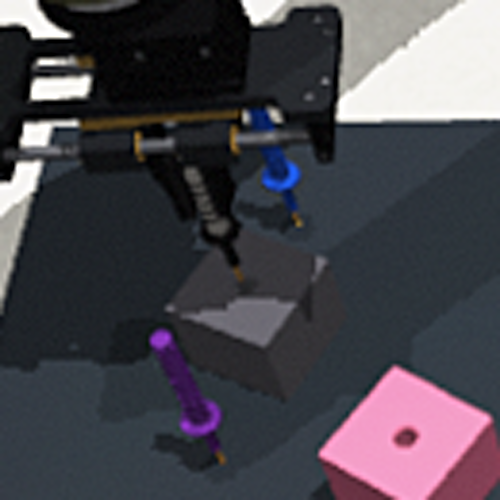

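>>> play_rows([
  [[0, -0.13, 0], [0, 0, 0], 1.0],
  [[0, -0.13, 0.8], [0, 0, 0], 1.0],
  [[0, -0.13, 1.6], [0, 0, 0], 1.0],
  [[0, -0.13, 2.4], [0, 0, 0], 1.0],
  [[0, -0.13, 3.2], [0, 0, 0], 1.0],
  [[0, -0.13, 4.0], [0, 0, 0], 1.0],
  [[0, -0.13, 4.7], [0, 0, 0], 1.0],
  [[0, -0.13, 4.7], [0, 0, 0], 1.0],
])

```text
time: 24.0
ee_pos: [0.4729, -0.3242, 0.0893]
eef_rot: [0.999, 0.033, -0.0, -0.0]
ft_force: [0.2, 0.3, -1.5]
width: 0.0111
```

Run:
```python
from h import *
np.set_printoptions(precision=4,suppress=True)
P,Rm=cur();print(P,read_state()["ft_force"])
w=camera("wrist");f=w["frame"]
cv2.imwrite("pics/z17.png",cv2.resize(f[120:260,240:400],(680,595),interpolation=2)[:,:,::-1])
```

```text
[ 0.4729 -0.3242  0.0893] [ 0.2408  0.3462 -1.55  ]
```

View pics/z17.png

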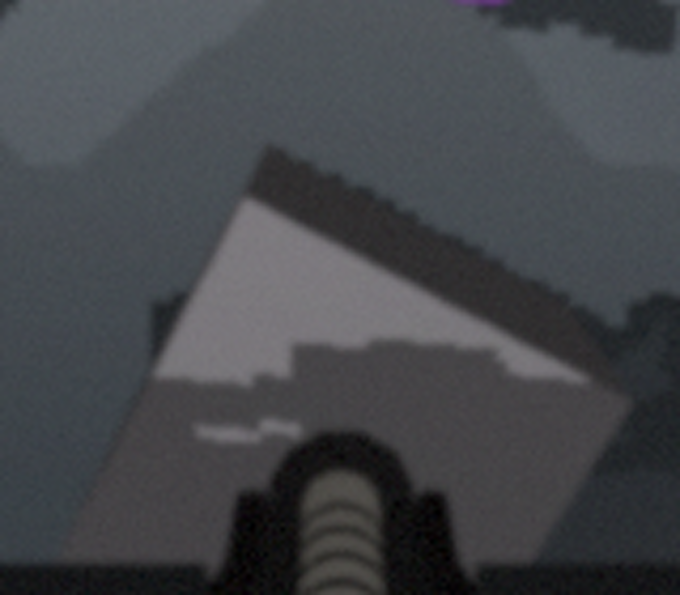

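>>> play_rows([
  [[0, 0, 0.12], [0, 0, 0], 1.0],
  [[0, 0, 0.25], [0, 0, 0], 1.0],
  [[0, 0, 0.25], [0, 0, 0], 1.0],
  [[0, 0, 0.25], [0, 0, 0], 2.0],
  [[0, 0, 0.25], [0, 0, 0], 3.0],
  [[0, 0, 0.25], [0, 0, 0], 4.0],
  [[0, 0, 0.25], [0, 0, 0], 4.0],
  [[0, 0, 0.25], [0, 0, 0], 4.0],
])

```text
time: 25.05
ee_pos: [0.4732, -0.3243, 0.0874]
eef_rot: [0.999, 0.033, 0.0, -0.0]
ft_force: [-0.5, 0.5, 0.8]
width: 0.0391
```

Run:
```python
from h import *
np.set_printoptions(precision=4,suppress=True)
P,Rm=cur();print(P,read_state()["ft_force"],read_state()["width"])
w=camera("wrist");save(w,"w18.png")
```

```text
[ 0.4732 -0.3243  0.0874] [-0.4845  0.4709  0.7946] 0.0390586423997263
```

View pics/w18.png

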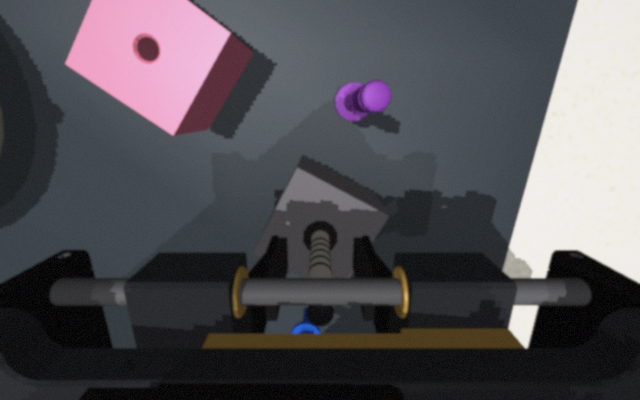

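Pen released, standing between open fingers at (320,245). Retreat straight up, then back off.

>>> play_rows([
  [[0, 0, -2], [0, 0, 0], 4.0],
  [[0, 0, -5], [0, 0, 0], 4.0],
  [[0, 0, -9], [0, 0, 0], 4.0],
  [[0, 0, -14], [0, 0, 0], 4.0],
  [[-3, -5, -15], [0, 0, 0], 4.0],
  [[-6, -10, -15], [0, 0, 0], 4.0],
  [[-6, -10, -15], [0, 0, 0], 4.0],
  [[-6, -10, -15], [0, 0, 0], 4.0],
])

```text
time: 26.1
ee_pos: [0.4071, -0.2287, 0.2384]
eef_rot: [0.999, 0.034, 0.001, -0.001]
ft_force: [-0.4, 0.3, -0.2]
width: 0.04
```

Run:
```python
from h import *
np.set_printoptions(precision=4,suppress=True)
P,Rm=cur();print(P)
s=camera("scene");save(s,"s19.png");t=camera("top");save(t,"t19.png")
a=cv2.resize(s["frame"][110:240,130:260],(400,400),interpolation=2);b=cv2.resize(s["frame"][160:290,280:410],(400,400),interpolation=2)
cv2.imwrite("pics/c19.png",np.hstack([a,b])[:,:,::-1])
```

```text
[ 0.4071 -0.2287  0.2384]
```

View pics/c19.png

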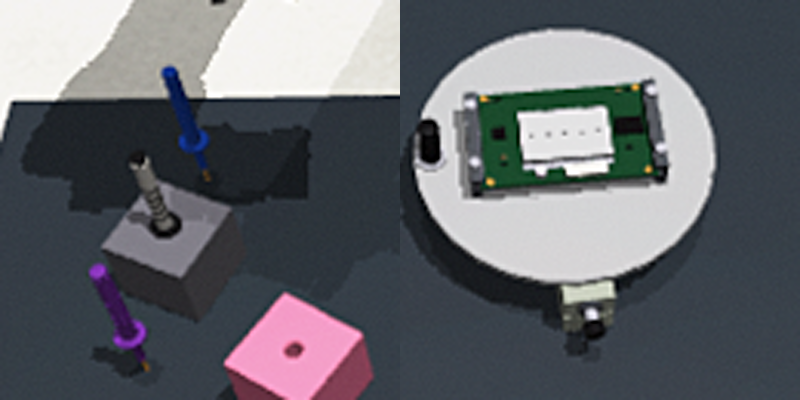

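View pics/t19.png

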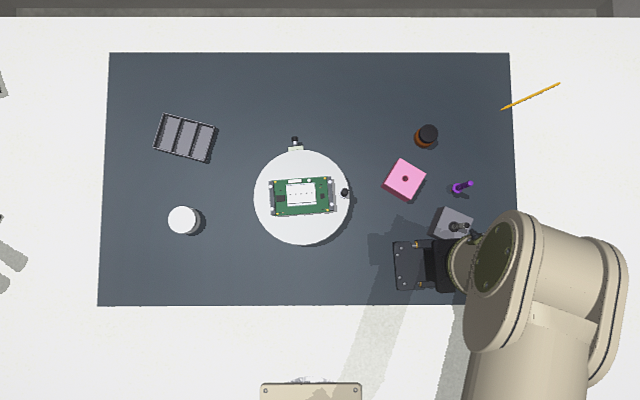

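The pen is seated in the grey stand. The knob is still in, with the holder unchanged, and the spool, jar and tray sit where they did at the start. Handing in.

```bash
python3 -c "
from bench import *
print(close_job())"
```

```text
the job is handed in; nothing more can be done
None
```

The job is done and handed in at about 26 s of the 72 s allowed; the hand-in gave no verdict.

- **Holder:** I pushed the post anticlockwise about 50° with an open-jaw cage. The push force then fell from about 5 N to zero, and the plunger's knob moved in by about 3.5 mm. The pictures show it stayed clicked in afterwards.
- **Seam:** I drew the pen tip along the seam at about 16–20 mm/s, from about −28 mm to +28 mm of its middle. By my measurements the tip kept about 0.5–0.8 mm on the outer side of the seam's centre line. The spring was pressed in about 3 mm. The wrist force was up about 2 N on the free-air reading, with about 1 N of noise.
- **Pen:** It is back upright in the grey stand, released, with its collar down on the block and the arm clear. In the last pictures the spool, jar and tray look where they were at the start.

**Disagreements:**
- **Wrist camera:** it read about 1.5 mm off along the seam compared with the arm's own reading. I corrected for it.
- **Holder angle:** the post gave 2.6° where the board edges gave about 4.2°. I used the board's value.

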